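# Clamp the silver-leafed drum with its deep socket extension

## Task

In the gilding studio, the silver-leafed drum has to be clamped before it is burnished. A T-handled socket extension already stands on the clamp nut at the bottom of its deep bore: turn the extension clockwise (seen from above) until the nut comes up against its stop, then let go and leave the extension standing upright on the nut. Leave the copper-leafed drum's extension and nut alone.

Things in the scene. Friction and masses are not known exactly. Their poses are not given: they have to be found in the camera images.
- silver_handle (a point): Centre of the black T-handle bar of the loose extension in the silver drum, on its turning axis, about 190 mm above the bench, 60 mm above the drum's top. Level bar: 110 mm along x, 16 wide (y), 18 tall (z, up). Below it a 14 mm shaft runs to a square socket 20 mm deep over the nut. Drum: fixed, 130 mm wide and tall, bore 60 mm wide, 110 deep; place and bar direction vary.
- silver_nut (a joint): Turn of the 22 mm square brass clamp nut at the bottom of the silver drum's bore, rad, growing clockwise seen from above: 0 at the start, 1.2 (69 degrees) at its hard stop. Stays where left; takes about 0.12 N m. The socket has about 0.08 rad of play each way, so the handle must turn about 1.28 rad, in one grasp.
- copper_handle (a point): Centre of the T-handle bar of the identical extension standing in the copper coloured drum, of the same sizes. Not to be disturbed.
- copper_nut (a joint): Turn of the clamp nut in the copper drum, same meaning; it stays at 0.
Things that resemble listed ones, but are neither listed nor needed, are in the scene too. Leave any turquoise look-alike of the part that bears silver_handle alone. There is more than one size of the part that bears silver_nut; the job needs the smaller.

How it is judged:
By the outcome, as a careful person would: the job done as asked, in the order asked, and still so for the second after the job is handed in, with the robot touching nothing.
It also fails if it takes over 32 s, if anything falls off the work surface, if the arm or the gripper's body presses on something with over 40 N, if the wrist force passes 120 N, or if a joint passes its speed limit or range.

## Robot

A 6-joint arm with a two-finger parallel gripper is mounted at the origin on the work surface. World frame = base frame: x ahead of the robot, y to its left, z up, the work surface at z = 0. Lengths are in mm, angles in rad, forces in N, time in s.
With the tool pointing down it reaches from about 350 to 725 mm from the base axis. Payload 6 kg.
Tool frame: the origin (TCP) lies midway between the tips of the shut fingers; the grasp point (between the pads) lies 19 mm behind it; z points along the fingers, y is the direction in which the jaws open and shut (so a half turn about z gives the same grasp; the last joint's range is limited). The gripper opens to 85 mm and grips with 20 to 120 N. Pads are 22 mm wide; open, the fingers measure 114 mm over their backs; the gripper's body (76 mm by 85 mm) begins 54 mm behind the grasp point. The pads swing forward as they close: fully open they stand 13 mm farther back than shut.
Start: joints at [-0.841, 0.04, 0.085, 0, -1.615, -0.334], TCP at [231.334, -553.586, 231.261] pointing down, gripper open.
Joint ranges: [-2.56, 2.56], [-1.29, 2.01], [-1.08, 1.49], [-3.29, 1.98], [-2.81, -0.18], [-2.99, 2.99]. Speed limits (rad/s): [2.57, 2.57, 3.01, 3.14, 3.14, 3.14].

## Interface

Orientations are given as a unit quaternion [x, y, z, w].
In Python, from workcell import r gives the robot as it stands.
- The arm moves only by the tool step_arm, never from a script. Its argument "steps" is one flat list of numbers, 7 for each row, row after row: the turn, a rotation vector about the tool's x, y, z in degrees, then the shift along the tool's x, y, z in m, then the opening in per cent of the stroke, from 0 (shut) to 100 (fully open). In form: [ax, ay, az, dx, dy, dz, grip, ax, ay, az, dx, dy, dz, grip, ...]. A call has 1 to 5 rows; each row is the pose to reach, as a shift and turn from the pose commanded when the call began, along the tool's axes at that moment; what a row does not reach only later rows make up. A row lasts 1/8 s, in which the tool goes at most 62.5 mm and 10.7 degrees, less where a joint would pass 70% of its speed; a pose out of reach is approached as far as the arm can. A call with a gripper value outside its range is refused whole. The fingers move at their own pace and stop on an object; "force" is the grip in N (left out, the last holds). Time passes only in rows, so rows that repeat a pose let the fingers close. It gives the time, the measured TCP pose, the force and the opening at its end, in the units of the state.
- r.get_state(): the state, without advancing time (a new reading comes with each control period).
- r.get_image(name): name is "side" or "top"; returns the picture (480x640x3 uint8, red, green, blue); there is no depth.
- r.camera_params(name): a dict with "vertical_fov" (degrees; the focal length in pixels is half the picture's height over the tangent of half this angle, whatever the lens; pixels are square), "cx", "cy" (the principal point, pixels), "dist" ([k1, k2, p1, p2, k3] as OpenCV has them; the pictures are not rectified), "R" (3x3) and "t" (3): a world point X has camera coordinates R X + t. Camera axes: x right, y down, z forward; pixel columns grow to the right and rows downward; lengths in mm; the calibration is good to about 2 mm. A picture is of the moment at which its call begins. camera_params takes no time and is no camera call.
- r.sign_off(): hands the job in, once; it reports no verdict.
The state is a dict: "clock": time; "q": joint angles; "joint_velocities": joint speeds; "joint_torque": joint torques, N m; "tool_pos": TCP position; "tcp_rot": TCP orientation; "ft_force": force on the tool from outside, world axes, zero at the start; "wrist_torque": the same for the moment, N m; "opening": opening from 0.0 (shut) to 1.0 (fully open).
Only numpy, scipy, OpenCV 4.12 (cv2) and the standard library are available. Lean on these libraries where they do the work, as an engineer would, in place of code of your own. Each camera call takes 0.05 s, during which the arm holds its last target.

## Working session

There is one attempt and no reset: what is moved stays moved. The work goes in short steps, Python scripts to look and compute and a tool call to move; the robot and the scene stay as the last step left them, time stands still between calls to the robot, and variables do not carry over. Pictures are saved under pics/ and viewed, and the job is handed in when it is done.

Besides the shell and the picture viewer there is one more tool, called after "Emit:" by a JSON object that holds its "fn" and its "kwargs", one argument or row to a line. step_arm: Moves the arm, as the interface text tells. Its arguments: {"type":"object","properties":{"steps":{"type":"array","items":{"type":"number"}},"force":{"type":"number"}},"required":["steps"]}

```bash
mkdir -p pics; python3 - <<'E'
from workcell import r
import cv2
for n in("top","side"):
    cv2.imwrite(f"pics/{n}0.png",r.get_image(n)[:,:,::-1]); print(n,r.camera_params(n))
print(r.get_state())
E
```

```text
top {'vertical_fov': 55.92604791261293, 'cx': 314.6134628329127, 'cy': 232.88869765070274, 'dist': array([-0.09145322,  0.        ,  0.        ,  0.        ,  0.        ]), 'R': array([[ 0.01487381, -0.9997122 , -0.01882235],
       [-0.99287074, -0.01254028, -0.11853451],
       [ 0.11826435,  0.02045122, -0.99277152]]), 't': array([5.90155781e-01, 5.59314854e+02, 7.47946004e+02])}
side {'vertical_fov': 45.67047175306183, 'cx': 318.3928325196085, 'cy': 239.0122643168536, 'dist': array([-0.09583045,  0.        ,  0.        ,  0.        ,  0.        ]), 'R': array([[-0.0031824 ,  0.99999362, -0.00162426],
       [ 0.94887746,  0.00250705, -0.31563473],
       [-0.31562865, -0.0025457 , -0.94887938]]), 't': array([   6.43318448, -485.20426192, 1348.36826831])}
{'clock': 0.1, 'q': array([-8.41292115e-01,  4.07624586e-02,  8.39190180e-02, -4.24958785e-04,
       -1.61547716e+00, -3.33675675e-01]), 'joint_velocities': array([-4.39266340e-04, -1.00070257e-03,  2.69369089e-03,  5.78246808e-05,
        2.55893515e-04,  3.03196492e-04]), 'joint_torque': array([-5.15406151e-03, -3.69350410e+01,  3.48283017e+01,  6.95179403e+00,
       -4.55511952e-03,  4.72644047e-06]), 'tool_pos': array([ 231.29564873, -553.31544481,  230.37396172]), 'tcp_rot': array([-1.96633829e-01,  9.80476676e-01,  7.64564650e-04, -2.03348401e-04]), 'ft_force': array([ 0.18489191, -0.52613622, -0.15947812]), 'wrist_torque': array([ 0.03221663,  0.01907171, -0.02191957]), 'opening': 1.0016120073745736}
```

View pics/top0.png

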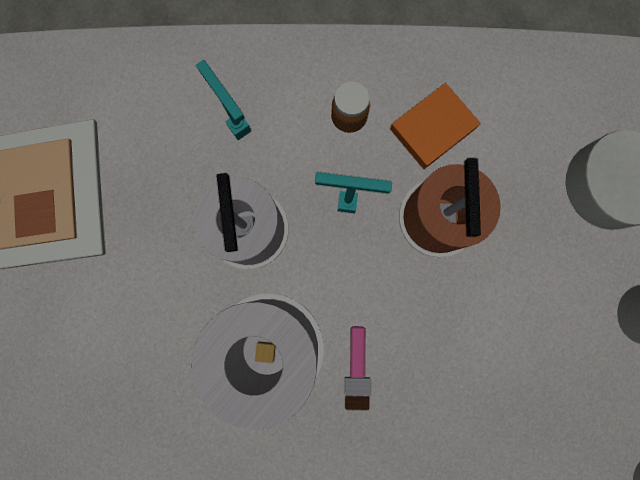

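View pics/side0.png

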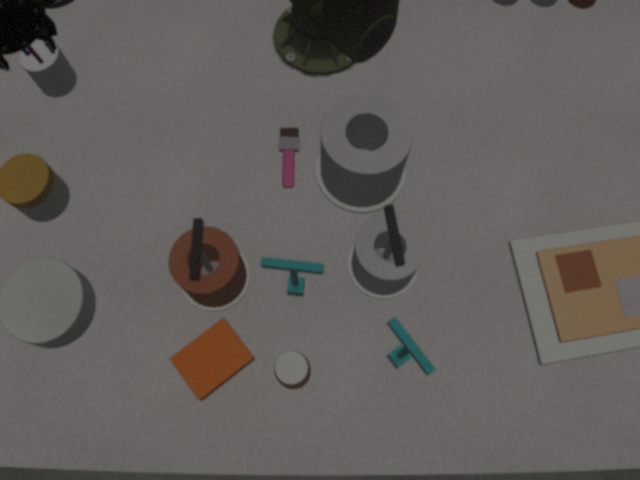

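The top view shows the silver drum with its black bar centred near (227,212), the copper drum's bar near (472,197), and a large decoy drum at (255,365). I'll enlarge both views of the silver bar next.

```bash
python3 - <<'E'
import cv2
a=cv2.imread("pics/top0.png")[160:265,175:315]; b=cv2.imread("pics/side0.png")[195:300,325:465]
a=cv2.convertScaleAbs(cv2.resize(a,None,fx=5,fy=5,interpolation=2),alpha=1.6)
b=cv2.convertScaleAbs(cv2.resize(b,None,fx=5,fy=5,interpolation=2),alpha=2.0)
cv2.imwrite("pics/topc.png",a);cv2.imwrite("pics/sidec.png",b)
E
```

```text
(no output)
```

View pics/topc.png

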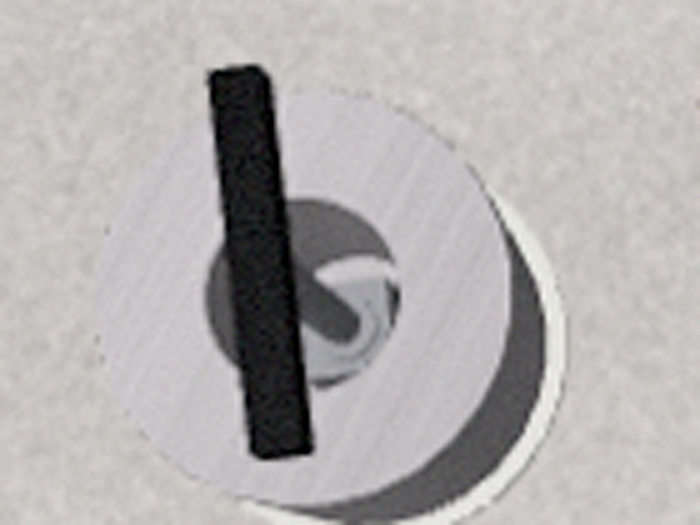

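View pics/sidec.png

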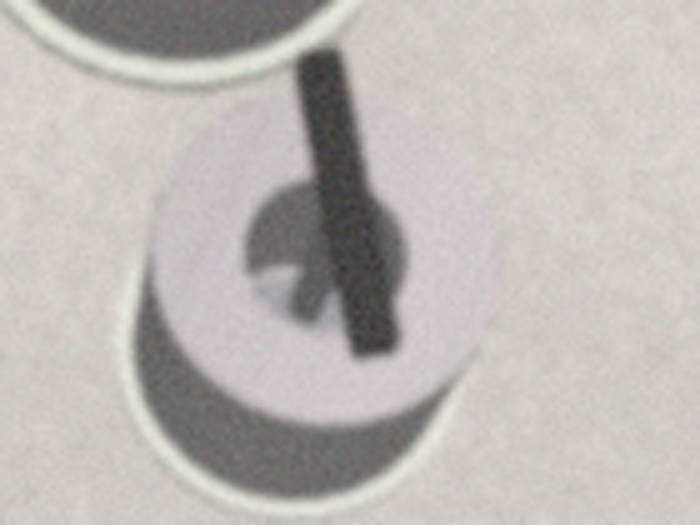

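```bash
cat >h.py <<'E'
import numpy as np,cv2
from workcell import r
def ray(n,uv,z):
    p=r.camera_params(n);f=240/np.tan(np.radians(p['vertical_fov']/2))
    K=np.array([[f,0,p['cx']],[0,f,p['cy']],[0,0,1]])
    x=cv2.undistortPoints(np.array(uv,float).reshape(-1,1,2),K,np.array(p['dist'])).reshape(-1,2)
    R=np.array(p['R']);c=-R.T@p['t'];d=np.c_[x,np.ones(len(x))]@R
    return c+d*((z-c[2])/d[:,2])[:,None]
def proj(n,X):
    p=r.camera_params(n);f=240/np.tan(np.radians(p['vertical_fov']/2))
    K=np.array([[f,0,p['cx']],[0,f,p['cy']],[0,0,1]])
    return cv2.projectPoints(np.array(X,float).reshape(-1,1,3),cv2.Rodrigues(np.array(p['R']))[0],np.array(p['t']),K,np.array(p['dist']))[0].reshape(-1,2)
E
python3 - <<'E'
from h import *
np.set_printoptions(precision=1,suppress=True)
T=lambda L:[(175+x/5,160+y/5) for x,y in L]
S=lambda L:[(325+x/5,195+y/5) for x,y in L]
for n,e in(("top",T([(238,70),(281,455)])),("side",S([(320,52),(375,352)]))):
    P=ray(n,e,199);d=P[0]-P[1];print(n,P,P.mean(0),np.linalg.norm(d),np.degrees(np.arctan2(d[1],d[0])))
print("bore",ray("top",T([(303,293)]),130),ray("side",S([(326,260)]),130))
print("drum", ray("top",T([(100,295),(512,295),(300,88),(300,505)]),130))
print("base",ray("side",S([(280,515)]),0))
print("big drum",ray("top",[(192,365),(317,365),(254,303),(254,430)],130))
print("big drum side",ray("side",[(320,133),(412,133),(366,93),(366,175)],130))
print("cop",ray("top",[(472,159),(473,236)],199))
for n in("top","side"):
    p=r.camera_params(n);print(-np.array(p['R']).T@p['t'])
E
```

```text
top [[620.5 134.3 199. ]
 [513.2 118.1 199. ]] [566.9 126.2 199. ] 108.49705490607151 8.608589178710398
side [[515.2 119.2 199. ]
 [624.2 133.9 199. ]] [569.7 126.6 199. ] 110.05366706731067 -172.31100245421348
bore [[568.2 127.3 130. ]] [[569.7 127.4 130. ]]
drum [[566.9 190.4 130. ]
 [568.3  63.2 130. ]
 [632.3 130.7 130. ]
 [503.4 126.  130. ]]
base [[636.4 121.9   0. ]]
big drum [[347.1 186.1 130. ]
 [351.9  -0.1 130. ]
 [441.1  95.3 130. ]
 [255.   91.  130. ]]
big drum side [[334.4  -2.  130. ]
 [333.4 179.8 130. ]
 [242.1  91.2 130. ]
 [425.   86.4 130. ]]
cop [[ 646.2 -213.4  199. ]
 [ 538.  -211.3  199. ]]
[466.9  -7.7 808.8]
[ 886.    -1.8 1126.3]
```

```bash
cat >>h.py <<'E'
from scipy.spatial.transform import Rotation as Ro
def to(X,yaw,tilt=True):
    s=r.get_state();q=Ro.from_quat(s['tcp_rot']);y=np.radians(yaw)
    M=Ro.from_matrix(np.array([[np.cos(y),np.sin(y),0],[np.sin(y),-np.cos(y),0],[0,0,-1]]))
    rv=np.degrees((q.inv()*M).as_rotvec());sh=q.inv().apply(np.array(X)-s['tool_pos'])
    x=q.as_matrix()[:,0]
    print("rot",rv.round(2),"shift",sh.round(1),"| yaw",np.degrees(np.arctan2(x[1],x[0])).round(2),"pos",s['tool_pos'].round(1),"q",s['q'].round(2),"F",s['ft_force'].round(1),"M",s['wrist_torque'].round(2),"t",s['clock'],"op",s['opening'])
E
python3 -c "
from h import *
to([300,-415,290],-105)
to([568.3,126.5,290],8.2)"
```

```text
rot [ 9.000e-02  4.000e-02 -5.232e+01] shift [-116.7  101.2  -59.5] | yaw -157.32 pos [ 231.3 -553.3  230.4] q [-0.84  0.04  0.08 -0.   -1.62 -0.33] F [ 0.2 -0.5 -0.2] M [ 0.03  0.02 -0.02] t 0.1 op 1.0016120073745736
rot [ 2.0000e-02  1.3000e-01 -1.6552e+02] shift [-573.1  497.4  -58.9] | yaw -157.32 pos [ 231.3 -553.3  230.4] q [-0.84  0.04  0.08 -0.   -1.62 -0.33] F [ 0.2 -0.5 -0.2] M [ 0.03  0.02 -0.02] t 0.1 op 1.0016120073745736
```

Emit:
{"fn": "step_arm", "kwargs": {
  "steps": [0, 0, 0, 0, 0, -0.06, 100, 0, 0, -12, -0.03, 0.025, -0.06, 100, 0, 0, -22, -0.06, 0.05, -0.06, 100, 0, 0, -32, -0.09, 0.075, -0.06, 100, 0, 0, -42, -0.12, 0.1, -0.06, 100]
}}

```text
clock: 0.72
tool_pos: [303.9, -413.8, 290.8]
tcp_rot: [-0.537, 0.843, 0.0, -0.0]
ft_force: [-0.0, 0.5, 0.1]
opening: 1.004
```

```bash
python3 -c "
from h import *
to([390,-230,290],-60)
to([568.3,126.5,290],8.2)"
```

```text
rot [ 2.000e-02  4.000e-02 -5.499e+01] shift [-203.    -0.4    0.9] | yaw -114.99 pos [ 303.9 -413.8  290.8] q [-0.54 -0.17 -0.01 -0.   -1.74  0.11] F [-0.   0.5  0.1] M [ 0.   -0.06  0.04] t 0.725 op 1.004341852221611
rot [-0.0000e+00  6.0000e-02 -1.2319e+02] shift [-601.4  -11.4    1. ] | yaw -114.99 pos [ 303.9 -413.8  290.8] q [-0.54 -0.17 -0.01 -0.   -1.74  0.11] F [-0.   0.5  0.1] M [ 0.   -0.06  0.04] t 0.725 op 1.004341852221611
```

Emit:
{"fn": "step_arm", "kwargs": {
  "steps": [0, 0, -10, -0.04, 0, 0, 100, 0, 0, -20, -0.08, 0, 0, 100, 0, 0, -30, -0.12, 0, 0, 100, 0, 0, -40, -0.17, 0, 0, 100, 0, 0, -50, -0.22, 0, 0, 100]
}}

```text
clock: 1.35
tool_pos: [397.9, -214.7, 291.0]
tcp_rot: [0.843, -0.537, -0.0, -0.0]
ft_force: [0.4, -0.4, 0.2]
opening: 1.001
```

```bash
python3 -c "
from h import *
to([480,-40,290],-20)
to([568.3,126.5,290],8.2)"
```

```text
rot [-1.000e-02  2.000e-02 -4.501e+01] shift [-123.6 -148.3    1.1] | yaw -65.01 pos [ 397.9 -214.7  291. ] q [-0.05 -0.34 -0.15 -0.   -1.77  0.48] F [ 0.4 -0.4  0.2] M [-0.03 -0.07 -0.04] t 1.35 op 1.0005046465213927
rot [-1.000e-02  2.000e-02 -7.321e+01] shift [-237.2 -298.6    1.1] | yaw -65.01 pos [ 397.9 -214.7  291. ] q [-0.05 -0.34 -0.15 -0.   -1.77  0.48] F [ 0.4 -0.4  0.2] M [-0.03 -0.07 -0.04] t 1.35 op 1.0005046465213927
```

Emit:
{"fn": "step_arm", "kwargs": {
  "steps": [0, 0, -10, -0.03, -0.038, 0, 100, 0, 0, -20, -0.06, -0.076, 0, 100, 0, 0, -30, -0.095, -0.12, 0, 100, 0, 0, -40, -0.13, -0.16, 0, 100, 0, 0, -50, -0.16, -0.2, 0, 100]
}}

```text
clock: 1.98
tool_pos: [512.9, 14.6, 291.1]
tcp_rot: [0.992, -0.13, -0.0, -0.0]
ft_force: [-0.3, -0.4, 0.5]
opening: 1.002
```

```bash
python3 -c "
from h import *
to([568.3,126.5,270],8.2)"
```

```text
rot [-1.000e-02  1.000e-02 -2.315e+01] shift [  24.7 -122.4   21.1] | yaw -14.95 pos [512.9  14.6 291.1] q [ 0.42 -0.18 -0.01 -0.   -1.74  0.89] F [-0.3 -0.4  0.5] M [-0.04 -0.05 -0.06] t 1.975 op 1.0016779556572994
```

Emit:
{"fn": "step_arm", "kwargs": {
  "steps": [0, 0, -8, 0.008, -0.042, 0.01, 100, 0, 0, -16, 0.017, -0.085, 0.02, 100, 0, 0, -23.1, 0.025, -0.122, 0.021, 100, 0, 0, -23.1, 0.025, -0.122, 0.021, 100, 0, 0, -23.1, 0.025, -0.122, 0.021, 100]
}}

```text
clock: 2.6
tool_pos: [568.8, 123.6, 270.0]
tcp_rot: [0.998, 0.067, -0.0, 0.0]
ft_force: [-0.3, -0.4, 0.4]
opening: 1.003
```

```bash
python3 -c "
from h import *
to([568.3,126.5,172],8.2)
t=r.get_image('top');s=r.get_image('side')
cv2.imwrite('pics/t1.png',cv2.convertScaleAbs(t[:,:,::-1],alpha=1.6));cv2.imwrite('pics/s1.png',cv2.convertScaleAbs(cv2.resize(s[150:350,280:480,::-1],None,fx=3,fy=3),alpha=1.8))"
```

```text
rot [ 0.02  0.04 -0.47] shift [ 0. -3. 98.] | yaw 7.73 pos [568.8 123.6 270. ] q [ 0.56  0.    0.12  0.   -1.69  1.15] F [-0.3 -0.4  0.4] M [-0.04  0.04  0.03] t 2.6 op 1.0031976411536085
```

View pics/t1.png

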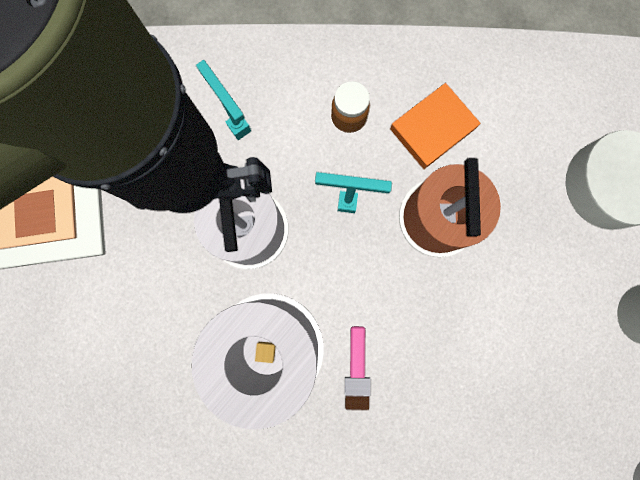

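View pics/s1.png

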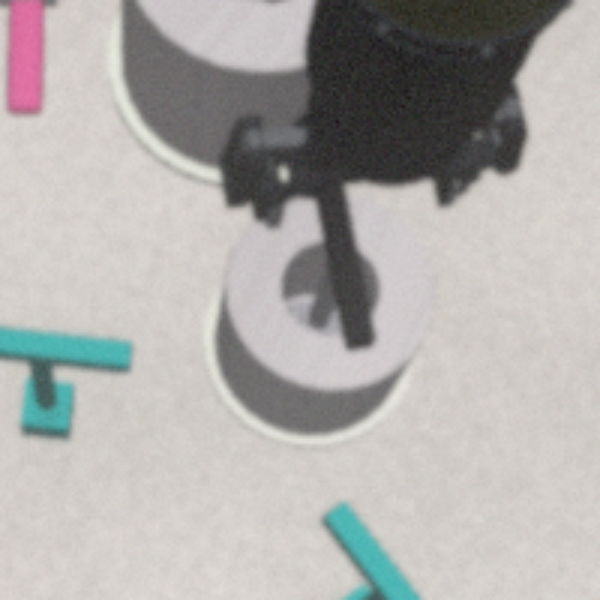

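The gripper straddles the bar: in the side crop the fingers are at (260,170) and (480,160), one either side of it. Next I descend.

Emit:
{"fn": "step_arm", "kwargs": {
  "steps": [0, 0, -0.5, 0, -0.003, 0.03, 100, 0, 0, -0.5, 0, -0.003, 0.06, 100, 0, 0, -0.5, 0, -0.003, 0.085, 100, 0, 0, -0.5, 0, -0.003, 0.098, 100, 0, 0, -0.5, 0, -0.003, 0.098, 100],
  "force": 50
}}

```text
clock: 3.32
tool_pos: [568.2, 126.1, 172.1]
tcp_rot: [0.997, 0.072, -0.0, 0.0]
ft_force: [-0.2, 0.6, 1.3]
opening: 0.999
```

```bash
python3 -c "
from h import *
to([568.3,126.5,172],8.2)"
```

```text
rot [0.02 0.04 0.04] shift [ 0.2 -0.3  0.1] | yaw 8.24 pos [568.2 126.1 172.1] q [ 0.56 -0.01 -0.07 -0.   -1.51  1.15] F [-0.2  0.6  1.3] M [ 0.04 -0.01  0.  ] t 3.325 op 0.9986786958539129
```

Emit:
{"fn": "step_arm", "kwargs": {
  "steps": [0, 0, 0, 0, 0, 0, 60, 0, 0, 0, 0, 0, 0, 35, 0, 0, 0, 0, 0, 0, 26, 0, 0, 0, 0, 0, 0, 26, 0, 0, 0, 0, 0, 0, 24],
  "force": 30
}}

```text
clock: 3.95
tool_pos: [568.5, 126.8, 172.3]
tcp_rot: [0.997, 0.072, -0.0, -0.0]
ft_force: [0.8, 0.5, -0.1]
opening: 0.239
```

```bash
python3 -c "
from h import *
to([568.3,126.5,172],8.2)"
```

```text
rot [-0.01 -0.    0.08] shift [-0.2  0.2  0.3] | yaw 8.28 pos [568.5 126.8 172.3] q [ 0.56 -0.01 -0.07 -0.   -1.51  1.15] F [ 0.8  0.5 -0.1] M [ 0.06  0.02 -0.02] t 3.95 op 0.2387290086126448
```

Emit:
{"fn": "step_arm", "kwargs": {
  "steps": [0, 0, 0, 0, 0, 0, 22, 0, 0, 0, 0, 0, 0, 20, 0, 0, 0, 0, 0, 0, 18, 0, 0, 0, 0, 0, 0, 14, 0, 0, 0, 0, 0, 0, 10],
  "force": 30
}}

```text
clock: 4.58
tool_pos: [568.5, 126.9, 172.4]
tcp_rot: [0.997, 0.072, 0.0, -0.0]
ft_force: [0.1, 1.0, 0.7]
opening: 0.184
```

```bash
python3 -c "
from h import *
to([568.3,126.5,172],8.2)"
```

```text
rot [-0.02 -0.01  0.08] shift [-0.2  0.4  0.4] | yaw 8.28 pos [568.5 126.9 172.4] q [ 0.56 -0.01 -0.07 -0.   -1.51  1.15] F [0.1 1.  0.7] M [0.54 0.09 0.  ] t 4.575 op 0.1841054637695578
```

Gripped at 15.6 mm, which fits the 16 mm bar. Now I turn clockwise (+z of the tool).

Emit:
{"fn": "step_arm", "kwargs": {
  "steps": [0, 0, 0, 0, 0, 0, 0, 0, 0, 2, 0, 0, 0, 0, 0, 0, 6, 0, 0, 0, 0, 0, 0, 10, 0, 0, 0, 0, 0, 0, 14, 0, 0, 0, 0],
  "force": 60
}}

```text
clock: 5.2
tool_pos: [568.5, 126.7, 172.4]
tcp_rot: [0.999, -0.052, -0.0, 0.0]
ft_force: [0.2, 0.7, 1.9]
opening: 0.176
```

```bash
python3 -c "
from h import *
to([568.5,126.8,172.3],8.2)"
```

```text
rot [  0.     0.   -14.12] shift [ 0.  -0.1  0.1] | yaw -5.92 pos [568.5 126.7 172.4] q [ 0.56 -0.01 -0.07  0.   -1.51  0.9 ] F [0.2 0.7 1.9] M [0.42 0.26 0.17] t 5.2 op 0.17632412891450414
```

Emit:
{"fn": "step_arm", "kwargs": {
  "steps": [0, 0, 5, 0, 0, 0, 0, 0, 0, 10, 0, 0, 0, 0, 0, 0, 15, 0, 0, 0, 0, 0, 0, 20, 0, 0, 0, 0, 0, 0, 25, 0, 0, 0, 0]
}}

```text
clock: 5.82
tool_pos: [568.3, 126.6, 172.4]
tcp_rot: [0.964, -0.267, -0.0, 0.0]
ft_force: [-1.7, 0.8, 1.8]
opening: 0.177
```

```bash
python3 -c "
from h import *
to([568.5,126.8,172.3],8.2)"
```

```text
rot [ 2.000e-02  2.000e-02 -3.916e+01] shift [ 0.1 -0.3  0.1] | yaw -30.96 pos [568.3 126.6 172.4] q [ 0.56 -0.01 -0.07  0.   -1.51  0.47] F [-1.7  0.8  1.8] M [0.33 0.55 0.17] t 5.825 op 0.17716203137340977
```

Emit:
{"fn": "step_arm", "kwargs": {
  "steps": [0, 0, 5, 0, 0, 0, 0, 0, 0, 10, 0, 0, 0, 0, 0, 0, 15, 0, 0, 0, 0, 0, 0, 20, 0, 0, 0, 0, 0, 0, 25, 0, 0, 0, 0]
}}

```text
clock: 6.45
tool_pos: [568.1, 126.5, 172.4]
tcp_rot: [0.883, -0.469, -0.0, 0.0]
ft_force: [-2.0, -0.2, 2.4]
opening: 0.175
```

```bash
python3 -c "
from h import *
to([568.5,126.8,172.3],8.2)
t=r.get_image('top');s=r.get_image('side')
cv2.imwrite('pics/t2.png',cv2.convertScaleAbs(cv2.resize(t[140:290,150:350,::-1],None,fx=4,fy=4),alpha=1.6));cv2.imwrite('pics/s2.png',cv2.convertScaleAbs(cv2.resize(s[150:350,280:480,::-1],None,fx=3,fy=3),alpha=1.8))"
```

```text
rot [ 5.000e-02  4.000e-02 -6.415e+01] shift [-0.  -0.5  0.1] | yaw -55.95 pos [568.1 126.5 172.4] q [ 0.56 -0.01 -0.07 -0.   -1.51  0.03] F [-2.  -0.2  2.4] M [0.35 0.88 0.11] t 6.45 op 0.1750011448097997
```

View pics/t2.png

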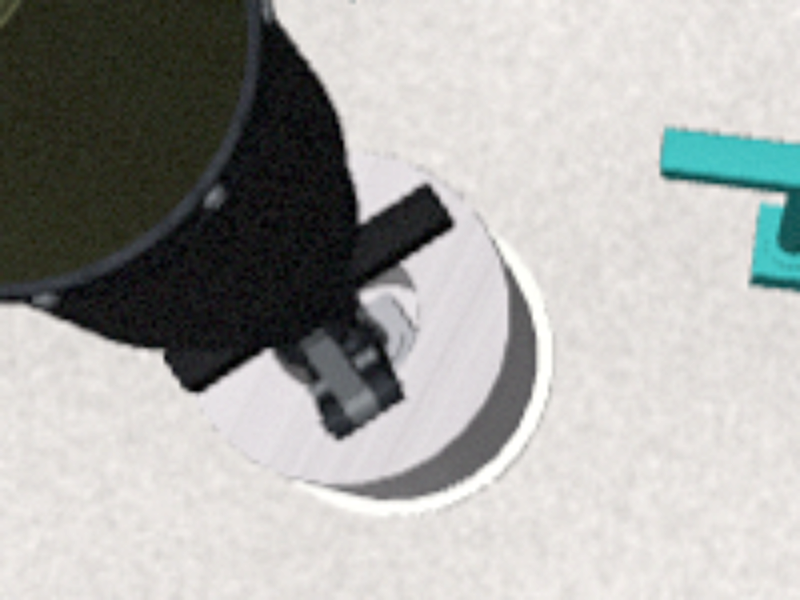

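View pics/s2.png

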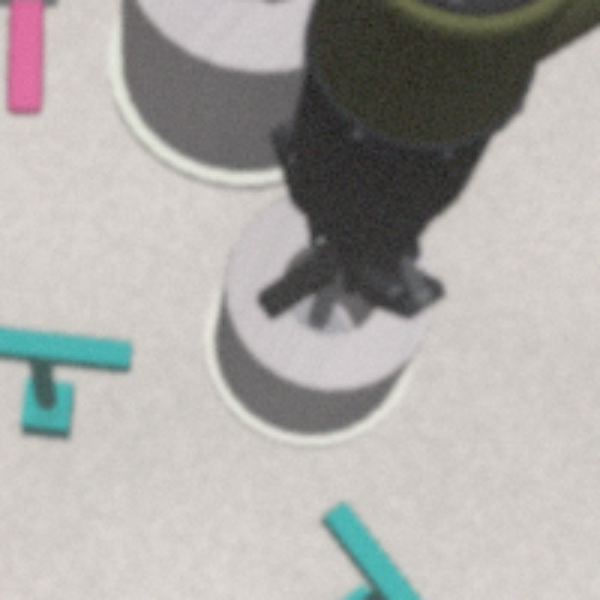

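The bar follows the gripper, lying from (185,370) to (440,210) in the top crop, and the sideways force is only about 2 N. From here I approach the stop in small steps and watch the moment about z.

Emit:
{"fn": "step_arm", "kwargs": {
  "steps": [0, 0, 2, -0.0005, 0.0008, 0, 0, 0, 0, 4, -0.0005, 0.0008, 0, 0, 0, 0, 6, -0.0005, 0.0008, 0, 0]
}}

```text
clock: 6.92
tool_pos: [567.6, 126.6, 172.4]
tcp_rot: [0.858, -0.514, 0.0, -0.0]
ft_force: [-0.3, 0.2, 2.4]
opening: 0.176
```

```bash
python3 -c "
from h import *
to([568.5,126.8,172.3],8.2)"
```

```text
rot [-0.000e+00 -1.000e-02 -7.004e+01] shift [ 0.3 -0.9  0.1] | yaw -61.84 pos [567.6 126.6 172.4] q [ 0.56 -0.01 -0.07  0.   -1.51 -0.07] F [-0.3  0.2  2.4] M [0.18 0.47 0.08] t 6.925 op 0.17610177866253168
```

Emit:
{"fn": "step_arm", "kwargs": {
  "steps": [0, 0, 1, 0, 0, 0, 0, 0, 0, 2, 0, 0, 0, 0]
}}

```text
clock: 7.18
tool_pos: [567.6, 126.7, 172.4]
tcp_rot: [0.849, -0.528, 0.0, -0.0]
ft_force: [-0.7, 0.6, 3.1]
opening: 0.171
```

```bash
python3 -c "
from h import *
to([568.5,126.8,172.3],8.2)"
```

```text
rot [ -0.    -0.   -71.98] shift [ 0.3 -0.9  0.1] | yaw -63.78 pos [567.6 126.7 172.4] q [ 0.56 -0.01 -0.07  0.   -1.51 -0.11] F [-0.7  0.6  3.1] M [0.12 0.51 0.14] t 7.175 op 0.17067226093061347
```

Emit:
{"fn": "step_arm", "kwargs": {
  "steps": [0, 0, 1, 0, 0, 0, 0, 0, 0, 1.5, 0, 0, 0, 0]
}}

```text
clock: 7.42
tool_pos: [567.6, 126.7, 172.4]
tcp_rot: [0.842, -0.539, 0.0, -0.0]
ft_force: [-0.9, 0.8, 2.4]
opening: 0.174
```

```bash
python3 -c "
from h import *
to([568.5,126.8,172.3],8.2)"
```

```text
rot [-1.000e-02 -0.000e+00 -7.346e+01] shift [ 0.3 -0.9  0.1] | yaw -65.26 pos [567.6 126.7 172.4] q [ 0.56 -0.01 -0.07 -0.   -1.51 -0.13] F [-0.9  0.8  2.4] M [0.14 0.57 0.13] t 7.425 op 0.17394796083754518
```

Emit:
{"fn": "step_arm", "kwargs": {
  "steps": [0, 0, 1, 0, 0, 0, 0, 0, 0, 1.5, 0, 0, 0, 0]
}}

```text
clock: 7.68
tool_pos: [567.6, 126.7, 172.4]
tcp_rot: [0.835, -0.55, 0.0, -0.0]
ft_force: [-1.3, -0.1, 3.6]
opening: 0.177
```

```bash
python3 -c "
from h import *
to([568.5,126.8,172.3],8.2)"
```

```text
rot [-1.000e-02 -0.000e+00 -7.494e+01] shift [ 0.3 -0.9  0.1] | yaw -66.74 pos [567.6 126.7 172.4] q [ 0.56 -0.01 -0.07 -0.   -1.51 -0.16] F [-1.3 -0.1  3.6] M [0.18 0.58 0.47] t 7.675 op 0.17747482292225955
```

Emit:
{"fn": "step_arm", "kwargs": {
  "steps": [0, 0, 1, 0, 0, 0, 0, 0, 0, 1.5, 0, 0, 0, 0]
}}

```text
clock: 7.92
tool_pos: [567.5, 126.8, 172.4]
tcp_rot: [0.828, -0.561, 0.0, -0.0]
ft_force: [-1.0, 0.2, 3.5]
opening: 0.175
```

```bash
python3 -c "
from h import *
to([568.5,126.8,172.3],8.2)"
```

```text
rot [-1.000e-02 -0.000e+00 -7.641e+01] shift [ 0.3 -0.9  0.1] | yaw -68.21 pos [567.5 126.8 172.4] q [ 0.56 -0.01 -0.07 -0.   -1.51 -0.18] F [-1.   0.2  3.5] M [0.14 0.64 0.92] t 7.925 op 0.17469958420263304
```

The moment about z jumped from 0.13 to 0.92 N m, so the nut is against its hard stop. I'll back off within the play to relax it, then let go.

Emit:
{"fn": "step_arm", "kwargs": {
  "steps": [0, 0, -1.5, 0, 0, 0, 0, 0, 0, -2.5, 0, 0, 0, 0, 0, 0, -2.5, 0, 0, 0, 0],
  "force": 20
}}

```text
clock: 8.3
tool_pos: [567.6, 126.6, 172.4]
tcp_rot: [0.84, -0.543, 0.0, -0.0]
ft_force: [-1.1, -0.2, 4.0]
opening: 0.174
```

```bash
python3 -c "
from h import *
to([568.5,126.8,172.3],8.2)"
```

```text
rot [-2.000e-02 -0.000e+00 -7.394e+01] shift [ 0.2 -0.9  0.1] | yaw -65.74 pos [567.6 126.6 172.4] q [ 0.56 -0.01 -0.07 -0.   -1.51 -0.14] F [-1.1 -0.2  4. ] M [0.29 0.63 0.03] t 8.3 op 0.17400950592401154
```

Emit:
{"fn": "step_arm", "kwargs": {
  "steps": [0, 0, 0, 0, 0, 0, 20, 0, 0, 0, 0, 0, 0, 24, 0, 0, 0, 0, 0, 0, 30, 0, 0, 0, 0, 0, 0, 50, 0, 0, 0, 0, 0, 0, 80]
}}

```text
clock: 8.93
tool_pos: [567.5, 126.7, 172.2]
tcp_rot: [0.84, -0.543, -0.0, 0.0]
ft_force: [-0.7, 0.3, 0.4]
opening: 0.697
```

```bash
python3 -c "
from h import *
to([568.5,126.8,172.3],8.2)
t=r.get_image('top');s=r.get_image('side')
cv2.imwrite('pics/t3.png',cv2.convertScaleAbs(cv2.resize(t[140:290,150:350,::-1],None,fx=4,fy=4),alpha=1.6));cv2.imwrite('pics/s3.png',cv2.convertScaleAbs(cv2.resize(s[150:350,280:480,::-1],None,fx=3,fy=3),alpha=1.8))"
```

```text
rot [ 0.000e+00  1.000e-02 -7.392e+01] shift [ 0.3 -0.9 -0.1] | yaw -65.72 pos [567.5 126.7 172.2] q [ 0.56 -0.01 -0.07 -0.   -1.51 -0.14] F [-0.7  0.3  0.4] M [-0.06 -0.01 -0.01] t 8.925 op 0.6974093649256468
```

View pics/t3.png

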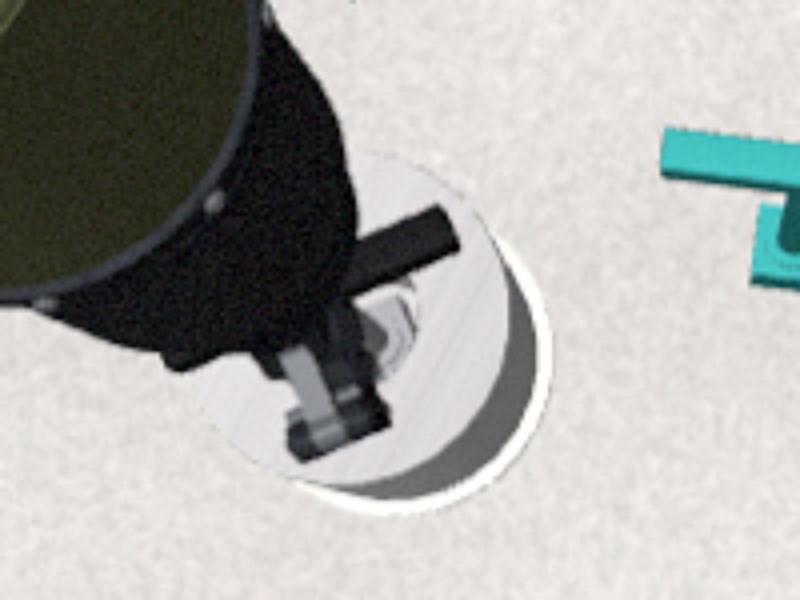

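View pics/s3.png

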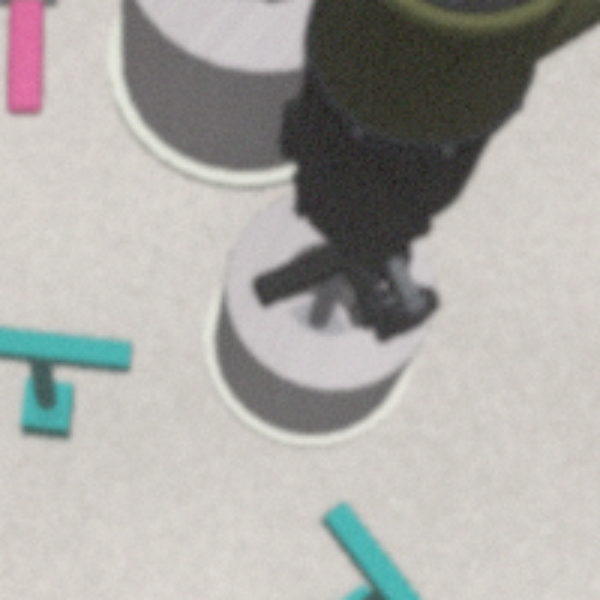

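The fingers are open and clear of the bar, which stays upright on its axis (top crop, ends near (170,360) and (450,225)). Next I go straight up, then aside for a clear look.

Emit:
{"fn": "step_arm", "kwargs": {
  "steps": [0, 0, 0, 0, 0, 0, 100, 0, 0, 0, 0, 0, -0.02, 100, 0, 0, 0, 0, 0, -0.06, 100, 0, 0, 0, 0, 0, -0.11, 100, 0, 0, 0, 0, 0, -0.13, 100]
}}

```text
clock: 9.65
tool_pos: [568.3, 126.4, 308.0]
tcp_rot: [0.84, -0.543, 0.002, -0.003]
ft_force: [0.2, 0.3, -1.4]
opening: 1.0
```

```bash
python3 -c "
from h import *
to([470,-60,300],-65.7)"
```

```text
rot [-0.38 -0.04 -0.05] shift [129.6 166.2   7. ] | yaw -65.75 pos [568.3 126.4 308. ] q [ 0.56  0.01  0.19  0.   -1.75 -0.14] F [ 0.2  0.3 -1.4] M [ 0.06 -0.03  0.02] t 9.65 op 1.0004198394176385
```

Emit:
{"fn": "step_arm", "kwargs": {
  "steps": [0, 0, 0, 0.026, 0.033, 0, 100, 0, 0, 0, 0.055, 0.07, 0, 100, 0, 0, 0, 0.085, 0.11, 0, 100, 0, 0, 0, 0.11, 0.14, 0, 100, 0, 0, 0, 0.13, 0.166, 0, 100]
}}

```text
clock: 10.28
tool_pos: [468.9, -61.5, 304.4]
tcp_rot: [0.84, -0.543, 0.001, -0.001]
ft_force: [-0.1, -0.0, -0.5]
opening: 1.001
```

```bash
python3 -c "
from h import *
to([470,-60,300],-65.7)
t=r.get_image('top');s=r.get_image('side')
cv2.imwrite('pics/t4.png',cv2.convertScaleAbs(t[:,:,::-1],alpha=1.6));cv2.imwrite('pics/t4c.png',cv2.convertScaleAbs(cv2.resize(t[160:265,175:315,::-1],None,fx=5,fy=5,interpolation=2),alpha=1.6));cv2.imwrite('pics/s4.png',cv2.convertScaleAbs(cv2.resize(s[195:300,325:465,::-1],None,fx=5,fy=5,interpolation=2),alpha=1.8))"
```

```text
rot [-0.14 -0.05 -0.06] shift [-0.9 -1.6  4.4] | yaw -65.76 pos [468.9 -61.5 304.4] q [ 0.3  -0.28 -0.07  0.   -1.77  0.12] F [-0.1 -0.  -0.5] M [-0.01 -0.06  0.01] t 10.275 op 1.0006676614253311
```

View pics/t4.png

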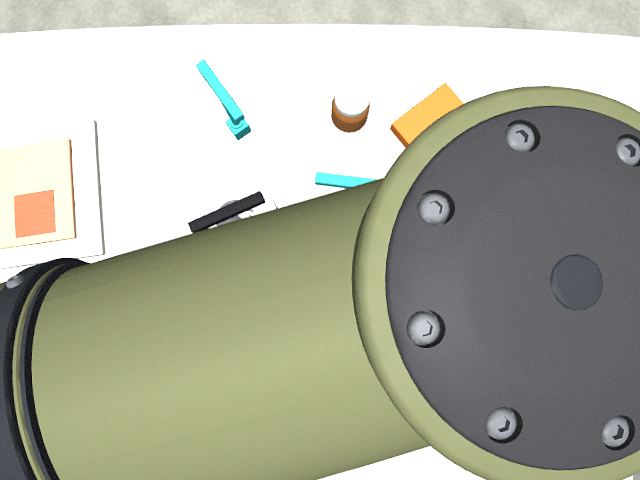

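View pics/t4c.png

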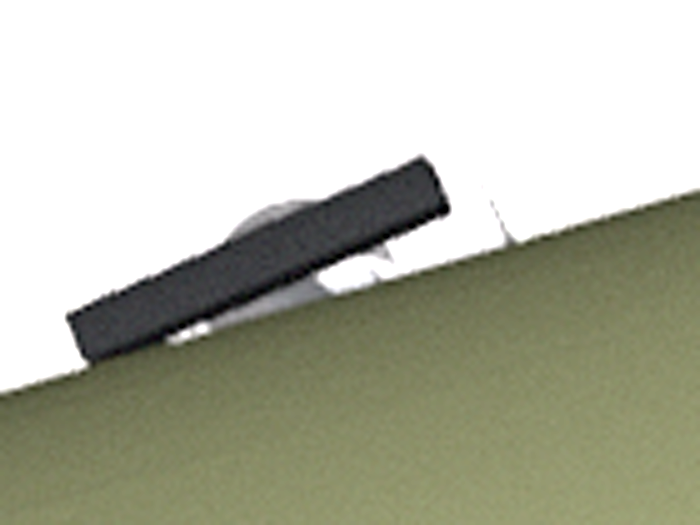

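View pics/s4.png

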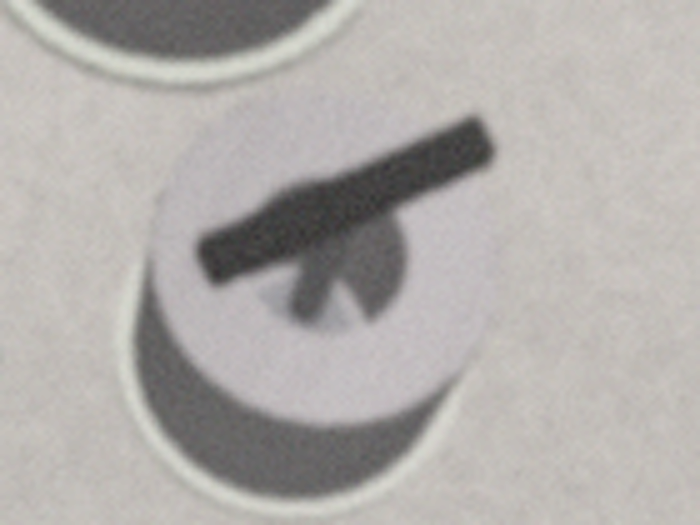

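```bash
python3 - <<'E'
from h import *
T=[(175+x/5,160+y/5) for x,y in[(78,335),(432,182)]];S=[(325+x/5,195+y/5) for x,y in[(205,262),(486,138)]]
for n,e in(("top",T),("side",S)):
    P=ray(n,e,199);d=P[1]-P[0];print(n,P.mean(0).round(1),np.linalg.norm(d),np.degrees(np.arctan2(d[1],d[0])))
print(r.get_state()['clock'])
E
```

```text
top [567.4 127.4 199. ] 106.31445253704359 -65.73799433599677
side [569.7 126.5 199. ] 108.75590764770817 114.66549130342379
10.375
```

```bash
python3 -c "
from workcell import r
print(r.sign_off())"
```

```text
the job is handed in; nothing more can be done
None
```

I turned the silver drum's extension clockwise until the nut hit its stop, let go, and handed the job in at about 10.4 s.

- **Reaching the stop:** I gripped the bar once, over its turning axis. The moment about z stayed between 0.08 and 0.17 N m while the nut turned. After about 75° of turn it rose to 0.47, then 0.92 N m at 76°, so I took that as the hard stop.
- **Letting go:** I backed off 2.5°, less than the socket's play, and the moment fell to 0.03 N m. Then I opened the fingers, lifted straight up and moved aside.
- **Last pictures:** The bar stands level and upright at about (568.5, 127), within about 1 mm of where it started. It lies at −65.5°, against +8.2° at the start, which is about 73.7° of turn. The two cameras agree to about 0.5° and 2.5 mm.
- **Not directly checked:** The nut's own angle was not visible, so I inferred it from the moment and the handle angle. The arm blocked the top camera's view of the copper drum at the end, and I did not look at it from the side. The gripper never went down near it, and I measured no contact there.

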